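Wind the glue timer to forty-five minutes

ROBOT

A 7-joint arm with a two-finger parallel gripper is mounted at the origin on the work surface. World frame = base frame: x ahead of the robot, y to its left, z up, the work surface at z = 0. Lengths are in m, angles in rad, forces in N, time in s.
With the tool pointing down it reaches from about 0.4 to 0.85 m from the base axis. Payload 10.4 kg.
Tool frame: the origin (TCP) lies at the very end of the fingers, on their centre line; the grasp point (between the pads) lies 19 mm behind it; x points along the fingers, z is the direction in which the jaws open and shut, and the axes are right-handed (so a half turn about x gives the same grasp; the last joint's range is limited). The gripper opens to 85 mm and grips with 20 to 120 N. Pads are 22 mm wide; open, the fingers measure 114 mm over their backs; the gripper's body (76 mm by 85 mm) begins 54 mm behind the grasp point. The pads swing forward as they close: fully open they stand 13 mm farther back than shut.
Start: joints at [-1.155, 0.332, -0.065, 1.46, 0.022, 1.35, -0.088], TCP at [0.266, 0.566, 0.231] pointing down, gripper open.
Joint ranges: [-2.6, 2.6], [-0.5, 2.12], [-1.47, 1.34], [0.16, 2.42], [-1.27, 4.41], [0.06, 2.06], [-2.6, 2.6]. Speed limits (rad/s): [2.22, 2.22, 2.79, 2.79, 3.14, 3.14, 3.14].

INTERFACE

Orientations are given as a unit quaternion [x, y, z, w].
In Python, from workcell import get_obs, camera, camera_info, hand_in gives the robot as it stands.
- The arm moves only by the tool move_arm, never from a script. Its argument "motion" is text: rows parted by semicolons, each of 4 numbers parted by spaces: the shift along the world's x, y, z in m, then the turn about the world's z in rad. In form: tx ty tz spin; .... A call has 1 to 10 rows; each row is the pose to reach, as a shift and turn from the pose commanded when the call began; what a row does not reach only later rows make up. A row lasts 1/8 s, in which the tool goes at most 62.5 mm and 10.7 degrees, less where a joint would pass 70% of its speed; a pose out of reach is approached as far as the arm can. A call with a gripper value outside its range is refused whole. "grip" is the opening, from 0 (shut) to 1 (fully open), set as the call begins (left out, the last holds). The fingers move at their own pace and stop on an object; "force" is the grip in N (left out, the last holds). Time passes only in rows, so rows that repeat a pose let the fingers close. It gives the time, the measured TCP pose, the force and the opening at its end, in the units of the state.
- get_obs(): the state, without advancing time (a new reading comes with each control period).
- camera(name): name is "scene" or "top" or "wrist"; returns (picture, depth): 384x512x3 uint8, red, green, blue; 384x512 float32, m along the optical axis (not along the pixel's ray), 0 where there is no reading.
- camera_info(name): a dict with "camera_matrix" (3x3 intrinsics, pixels), "k1" (the pictures are not rectified: a ray, as slopes to the right and down, at radius r is drawn at 1 + k1 r^2 times it, then the intrinsics apply), "eye" and "attitude" of the camera in the world. Camera axes: x right, y up, looking along -z (the intrinsics and any distortion apply to the point x, -y, -z); pixel columns grow to the right and rows downward; lengths in m; the calibration is good to about 2 mm. A picture is of the moment at which its call begins: read the wrist's pose just before it. camera_info takes no time and is no camera call; for the wrist camera it gives the pose at the moment of the call.
- hand_in(): hands the job in, once; it reports no verdict.
The state is a dict: "clock": time; "joint_pos": joint angles; "joint_velocities": joint speeds; "tau": joint torques, N m; "position": TCP position; "ee_rot": TCP orientation; "ft_force": force on the tool from outside, world axes, zero at the start; "torque": the same for the moment, N m; "grip_width": opening from 0.0 (shut) to 1.0 (fully open).
Only numpy, scipy, OpenCV 4.12 (cv2) and the standard library are available. Lean on these libraries where they do the work, as an engineer would, in place of code of your own. Each camera call takes 0.05 s, during which the arm holds its last target.

TASK

The bamboo lattice is glued and weighted, so set the red wind-up timer for it: wind the knob clockwise all the way to its stop, then turn it back to 45 minutes (the green mark) and let go. The timer is light and its knob stiff, so press down on it while you turn, firmly enough that the case stays where it stands and does not spin or slide, but without leaning hard on it; leave the other things alone.

Things in the scene. Friction and masses are not known exactly. Their poses are not given: they have to be found in the camera images.
- timer: Loose wind-up timer: round red case 96 mm across, top 40 mm above the table, about 0.3 kg, four rubber feet 32 mm from its axis. Its weight alone cannot hold it against its knob's torque: a straight push of about 10 N more can, when slippery 14 N; side force weakens the hold. Push and weight together must stay under 30 N. Origin: centre of underside, on the knob axis; z up; x to the 30 min tick.
- dial (a joint): Knob of the timer, rad: 0 at the 0 minute tick, growing clockwise seen from above, 0.0785 per minute; hard stop at 60 minutes (4.712); 45 minutes is 3.534. Takes about 0.2 N m to turn either way and stays where left. Pointer direction in the timer's frame: 2.356 minus this value, from x towards y. At the stop, more torque spins the case.
- dial_grip (a point): Centre of the knob's black finger bar, on the knob's axis, 58 mm above the table. Bar 56 mm long, 14 thick, 24 high (46 to 70 mm above the table), upright flat sides; x runs along it to the pointer end, z up. It stands on the knob's white round skirt, 68 mm across, top 46 mm above the table, which turns with it: fingertips beside the bar may press down on the skirt.
- dial_pointer (a point): Pointer end of the bar: end of the white line on its top, 28 mm from the axis, 70 mm above the table.
- timer_rim (a point): Point on the edge of the case's top at the 30 minute tick, 48 mm from the axis, 40 mm above the table; shows whether the case turns or slides. White ticks every 5 minutes (longer every 15) run round the case top over 270 degrees, clockwise seen from above; the 45 minute tick is a broad green mark.
- table: The white table top, surface at height 0; it is fixed.
- lattice: Glued bamboo stick lattice lying flat, about 128 mm square, 6 mm thick; origin centre of underside. Leave alone.
- weight_center (a point): Centre of the steel block 50 x 50 x 32 mm that lies on the lattice. Leave alone.
- glue_center (a point): Half-way up the glue bottle, 38 mm across, 105 mm tall, white with a yellow label, standing about 12 cm from the timer's axis. Leave alone.
- eraser_center (a point): Centre of the eraser, 46 x 22 x 13 mm, lying about 10 cm from the timer's axis. Leave alone.
Not all that is in view belongs to the job. Of the things that look like the timer, the largest one is meant.

How it is judged:
By the outcome, as a careful person would: the job done as asked, in the order asked, and still so for the second after the job is handed in, with the robot touching nothing.
It also fails if it takes over 64 s, if anything falls off the work surface, if the arm or the gripper's body presses on something with over 40 N, if the wrist force passes 120 N, or if a joint passes its speed limit or range.

## Working session

There is one attempt and no reset: what is moved stays moved. The work goes in short steps, Python scripts to look and compute and a tool call to move; the robot and the scene stay as the last step left them, time stands still between calls to the robot, and variables do not carry over. Pictures are saved under pics/ and viewed, and the job is handed in when it is done.

Besides the shell and the picture viewer there is one more tool, called after "Emit:" as name(argument=value, ...) on one line, values as JSON. move_arm: Moves the arm, as the interface text tells. Its arguments: {"type":"object","properties":{"motion":{"type":"string"},"grip":{"type":"number"},"force":{"type":"number"}},"required":["motion"]}

```bash
mkdir -p pics; ls; python3 - <<'E'
from workcell import *
import cv2,numpy as np
print(get_obs())
for n in ["scene","top"]:
    p,d=camera(n); cv2.imwrite(f"pics/{n}0.png",p[:,:,::-1]); np.save(f"{n}0.npy",d); np.save(f"{n}0p.npy",p)
    print(n,camera_info(n))
E
```

```text
pics
{'clock': 0.0, 'joint_pos': array([-1.1545892 ,  0.33290663, -0.06469368,  1.46094031,  0.0215904 ,
        1.34985636, -0.08846973]), 'joint_velocities': array([ 3.56460242e-05, -4.79371089e-04, -9.40426303e-04,  1.20481896e-04,
        5.53428457e-04, -7.71062372e-04,  5.58251561e-04]), 'tau': array([-7.27150345e-04, -6.25446081e+01,  4.89057193e-02, -3.91606987e+01,
        1.62185408e-02,  1.00038704e-02, -3.15400587e-05]), 'position': array([0.26538806, 0.56545746, 0.23049466]), 'ee_rot': array([-0.3794876 ,  0.59724069,  0.37891788,  0.59641761]), 'ft_force': array([-0.22303352, -0.56292612, -1.08142709]), 'torque': array([ 0.0226276 ,  0.01806875, -0.0261454 ]), 'grip_width': 1.0016709044611285}
scene {'camera_matrix': array([[390.51161533,   0.        , 258.87479701],
       [  0.        , 390.51161533, 195.82571538],
       [  0.        ,   0.        ,   1.        ]]), 'k1': -0.025608930659553285, 'eye': array([0.97801645, 0.17594791, 0.76163598]), 'attitude': array([0.16186367, 0.23538944, 0.78411327, 0.55096129])}
top {'camera_matrix': array([[449.55800057,   0.        , 254.20032669],
       [  0.        , 449.55800057, 191.50193138],
       [  0.        ,   0.        ,   1.        ]]), 'k1': -0.14681051298458178, 'eye': array([0.48459623, 0.02413794, 0.93147072]), 'attitude': array([-0.02775146,  0.03923958,  0.70653325, -0.70604594])}
```

View pics/scene0.png

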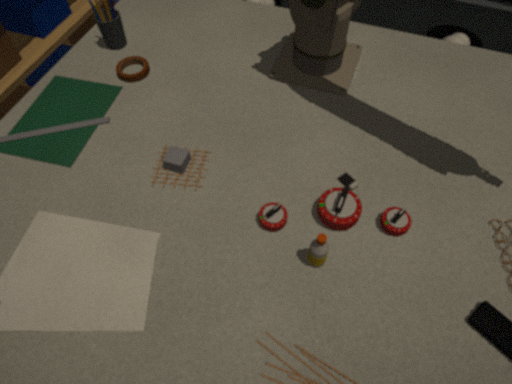

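View pics/top0.png

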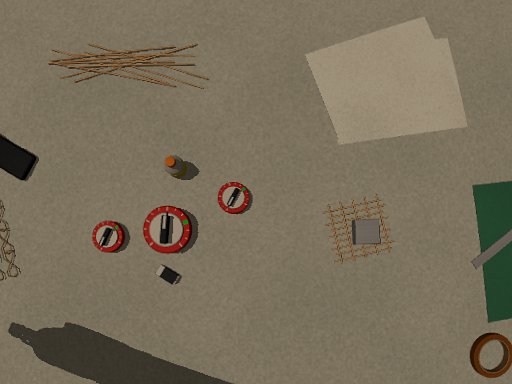

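The top view shows three timer look-alikes at (108,237), (167,230) and (234,197). The largest is (167,230), which I'll check in a close crop. The glue bottle is at (175,166) and the eraser at (168,274).

```bash
cat > h.py <<'E'
import numpy as np,cv2
from workcell import *
from scipy.spatial.transform import Rotation as R
def ray(info,uv):
    K=info['camera_matrix'];k1=info['k1']
    p=np.array([[ [float(uv[0]),float(uv[1])] ]])
    q=cv2.undistortPoints(p,K,np.array([k1,0,0,0,0.]))[0,0]
    return R.from_quat(info['attitude']).apply([q[0],-q[1],-1.])
def onz(info,uv,z):
    d=ray(info,uv);e=np.array(info['eye']);return e+d*(z-e[2])/d[2]
def proj(info,P):
    c=R.from_quat(info['attitude']).inv().apply(np.array(P)-info['eye'])
    q=np.array([c[0]/-c[2],-c[1]/-c[2]]);s=1+info['k1']*(q@q)
    K=info['camera_matrix'];return K[0,0]*q[0]*s+K[0,2],K[1,1]*q[1]*s+K[1,2]
E
python3 - <<'E'
from h import *
p=np.load('top0p.npy');i=camera_info('top')
hsv=cv2.cvtColor(p,cv2.COLOR_RGB2HSV)
m=(((hsv[...,0]<8)|(hsv[...,0]>172))&(hsv[...,1]>150)&(hsv[...,2]>60)).astype(np.uint8)
cs,_=cv2.findContours(m,cv2.RETR_EXTERNAL,cv2.CHAIN_APPROX_NONE)
for c in cs:
    if cv2.contourArea(c)<200: continue
    pts=np.array([onz(i,q,0.04)[:2] for q in c[:,0]],np.float32)
    print(c[:,0].mean(0), cv2.minEnclosingCircle(pts), cv2.fitEllipse(pts))
cr=p[190:270,90:260]; cv2.imwrite('pics/crop_top.png',cv2.resize(cr,None,fx=4.7,fy=4.7,interpolation=cv2.INTER_CUBIC)[:,:,::-1])
s=np.load('scene0p.npy')[165:275,250:420];cv2.imwrite('pics/crop_sc.png',cv2.resize(s,None,fx=4.7,fy=4.7,interpolation=cv2.INTER_CUBIC)[:,:,::-1])
E
```

```text
[106.55621302 235.40828402] ((0.48002326488494873, 0.3038371205329895), 0.03136899694800377) ((0.47989365458488464, 0.30382654070854187), (0.0556722953915596, 0.057051800191402435), 34.824947357177734)
[166.19762846 229.92885375] ((0.49421122670173645, 0.18385225534439087), 0.047356754541397095) ((0.49450942873954773, 0.18439391255378723), (0.08550839871168137, 0.08588594943284988), 103.03675079345703)
[232.78395062 196.69753086] ((0.5577710270881653, 0.05182768404483795), 0.031586673110723495) ((0.5579709410667419, 0.051578767597675323), (0.05651945620775223, 0.05713618919253349), 44.89480209350586)
```

View pics/crop_top.png

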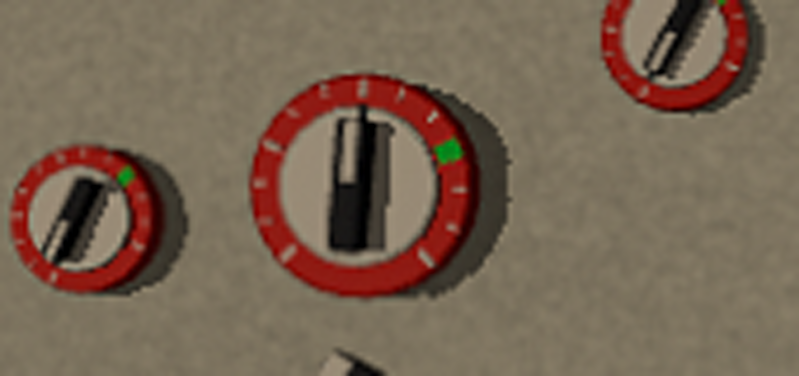

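View pics/crop_sc.png

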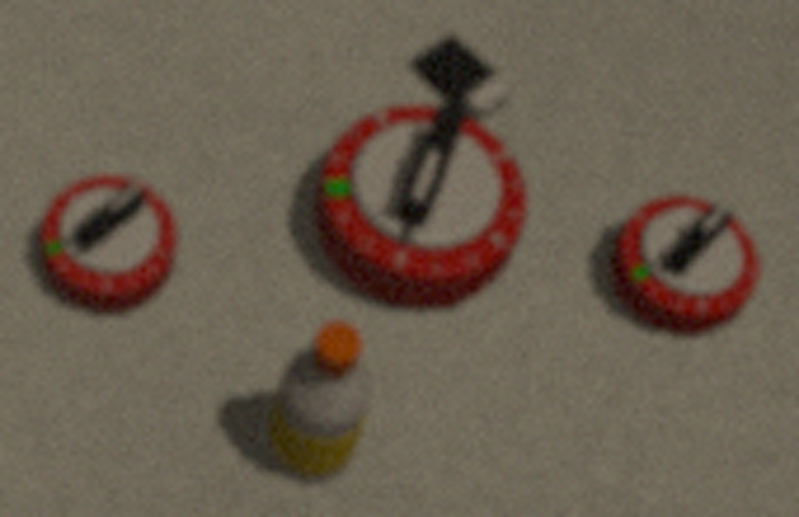

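The crop confirms the choice. The middle timer is about 95 mm across, the others about 62 mm. Its pointer is near the 30 minute tick and its green mark is at crop (448,150). Next I'll measure the axis, bar angle and obstacles.

```bash
python3 - <<'E'
from h import *
i=camera_info('top');s=camera_info('scene')
# crops: top crop origin (90,190) scale 4.7 ; scene crop (250,165)
T=lambda u,v:(90+(u+.5)/4.7-.5,190+(v+.5)/4.7-.5)
c=np.array([.4943,.1841])
for n,u,v in [('0',287,255),('15?',270,147),('30',363,90),('45g',448,150),('60',427,258)]:
    w=onz(i,T(u,v),.04)[:2];d=w-c;print(n,w,np.hypot(*d),np.degrees(np.arctan2(d[1],d[0])))
for n,u,v in [('ptr end L',338,120),('ptr end R',366,120),('tail L',330,250),('tail R',357,250)]:
    print(n,onz(i,T(u,v),.07)[:2])
print('glue',onz(i,(176,172),.05),'eraser',onz(i,(168,274),.013))
p=np.load('scene0p.npy')
hsv=cv2.cvtColor(p,cv2.COLOR_RGB2HSV)
m=(((hsv[...,0]<8)|(hsv[...,0]>172))&(hsv[...,1]>150)&(hsv[...,2]>60)).astype(np.uint8)
cv2.imwrite('pics/m.png',m*255)
print(proj(s,[.494,.184,.04]),proj(i,[.494,.184,.04]))
print(camera_info('wrist'))
q=get_obs()['ee_rot'];print(R.from_quat(q).as_matrix())
E
```

```text
0 [0.46504992 0.21501211] 0.042557322142383114 133.41756611748818
15? [0.51058494 0.22294253] 0.042118183814976076 67.25387545353188
30 [0.53483535 0.18351548] 0.04053956155081111 -0.8261502097312295
45g [0.50953732 0.14704639] 0.04006427414102751 -67.64637564233519
60 [0.46409448 0.15551904] 0.04158418668620144 -136.58295914405187
ptr end L [0.52084128 0.18828857]
ptr end R [0.52086867 0.1767399 ]
tail L [0.4678441  0.19089463]
tail R [0.46790198 0.17979875]
glue [0.60720374 0.16468393 0.05      ] eraser [0.40348624 0.1845794  0.013     ]
(np.float64(339.7447843297772), np.float64(203.18409577794893)) (np.float64(166.32463001593302), np.float64(229.3110653100984))
{'camera_matrix': array([[271.64320709,   0.        , 259.5561582 ],
       [  0.        , 271.64320709, 193.32967653],
       [  0.        ,   0.        ,   1.        ]]), 'k1': -0.016054486067513134, 'eye': array([0.20348843, 0.59627258, 0.37347019]), 'attitude': array([-0.11842485, -0.07476851,  0.53084248,  0.83581785])}
[[-5.28052310e-04 -9.05296887e-01  4.24779082e-01]
 [-1.16890309e-03  4.24779409e-01  9.05296132e-01]
 [-9.99999177e-01 -1.84818670e-05 -1.28251008e-03]]
```

Emit:
move_arm(motion="0.03 -0.05 -0.01 0.05; 0.06 -0.1 -0.02 0.1; 0.09 -0.15 -0.03 0.15; 0.12 -0.2 -0.04 0.2; 0.15 -0.25 -0.05 0.25; 0.18 -0.3 -0.06 0.3; 0.21 -0.35 -0.07 0.35; 0.229 -0.382 -0.07 0.385; 0.229 -0.382 -0.07 0.385; 0.229 -0.382 -0.07 0.385", grip=0.5)

```text
clock: 1.35
position: [0.494, 0.1845, 0.1611]
ee_rot: [-0.486, 0.513, 0.487, 0.513]
ft_force: [-0.6, 0.5, -1.1]
grip_width: 0.497
```

```bash
python3 - <<'E'
from h import *
i=camera_info('wrist');p,d=camera('wrist');cv2.imwrite('pics/w1.png',p[:,:,::-1]);np.save('w1.npy',p)
o=get_obs();print(o['clock'],o['joint_pos'],o['position'],o['ft_force'],o['torque'],o['grip_width'])
print(i['eye'],i['attitude'],R.from_quat(o['ee_rot']).as_matrix())
import pickle;pickle.dump(i,open('w1.pkl','wb'))
print(proj(i,[.494,.184,.07]))
E
```

```text
1.4 [-0.60856506  0.16755454  0.18095485  1.81968151 -0.03339154  1.15759235
  1.101762  ] [0.49386296 0.1850367  0.16118141] [0.08228833 0.40856153 0.45373243] [ 0.00953018  0.00862422 -0.00343659] 0.49703802861584795
[0.42554425 0.18880542 0.30404397] [-0.10105993 -0.09670573  0.68094154  0.71885569] [[-5.47427687e-04 -9.98629026e-01  5.23427962e-02]
 [ 3.67347556e-04  5.23425997e-02  9.98629119e-01]
 [-9.99999783e-01  5.65905227e-04  3.38190143e-04]]
(np.float64(257.95811439630614), np.float64(194.55639843783933))
```

View pics/w1.png

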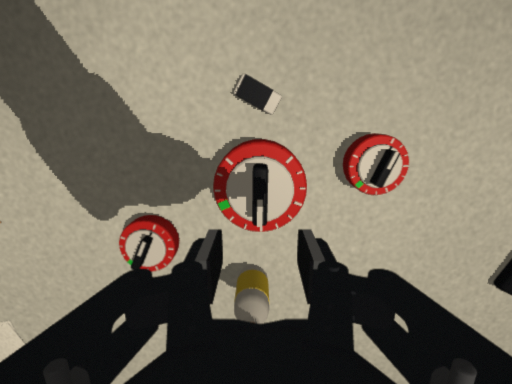

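The wrist view shows the large timer centred at (260,186). Its pointer is down at (260,225), next to the 30 tick, and the green mark is at (223,205). The glue bottle is at (252,290). I'll measure from a crop.

```bash
python3 - <<'E'
from h import *
import pickle
p=np.load('w1.npy');i=pickle.load(open('w1.pkl','rb'))
hsv=cv2.cvtColor(p,cv2.COLOR_RGB2HSV)
m=(((hsv[...,0]<8)|(hsv[...,0]>172))&(hsv[...,1]>120)&(hsv[...,2]>60)).astype(np.uint8)
m[:, :205]=0;m[:,320:]=0
wh=((hsv[...,1]<70)&(hsv[...,2]>100)).astype(np.uint8)
cs,_=cv2.findContours(m,cv2.RETR_CCOMP,cv2.CHAIN_APPROX_NONE)
for c in sorted(cs,key=cv2.contourArea)[-2:]:
  for z in(.04,.046):
    pts=np.array([onz(i,q,z)[:2] for q in c[:,0]],np.float32)
    print(z,cv2.contourArea(c),cv2.minEnclosingCircle(pts),cv2.fitEllipse(pts))
# rectified top-plane (z=.07) map at 0.25mm: rows=+x up, cols = y
def rect(z,c=(.494,.184),h=.06,n=480):
    xs=np.linspace(c[0]+h,c[0]-h,n);ys=np.linspace(c[1]+h,c[1]-h,n)
    mx=np.zeros((n,n),np.float32);my=mx.copy()
    for a,x in enumerate(xs):
        for b,y in enumerate(ys): mx[a,b],my[a,b]=proj(i,[x,y,z])
    return cv2.remap(p,mx,my,cv2.INTER_CUBIC)
r=rect(.07);cv2.imwrite('pics/r70.png',r[:,:,::-1])
r=rect(.04);cv2.imwrite('pics/r40.png',r[:,:,::-1])
E
```

```text
0.04 288.0 ((0.5306026935577393, 0.16381773352622986), 0.022209489718079567) ((0.5290961861610413, 0.16290158033370972), (0.01216184999793768, 0.042562779039144516), 143.51710510253906)
0.046 288.0 ((0.5282154083251953, 0.16438554227352142), 0.021707085892558098) ((0.5267431139945984, 0.1634902060031891), (0.011885492131114006, 0.04159560054540634), 143.51712036132812)
0.04 2440.5 ((0.4950346052646637, 0.18646249175071716), 0.04817157983779907) ((0.4954800605773926, 0.1856737732887268), (0.08583530783653259, 0.08848583698272705), 92.68032836914062)
0.046 2440.5 ((0.49345552921295166, 0.18651573359966278), 0.04707924276590347) ((0.4938908815383911, 0.18574494123458862), (0.0838848352432251, 0.08647514134645462), 92.68003845214844)
```

View pics/r70.png

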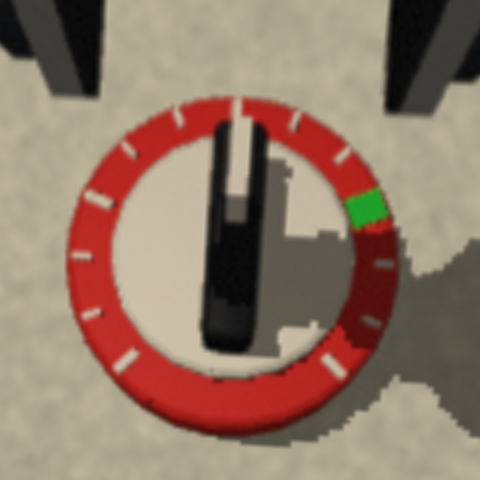

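View pics/r40.png

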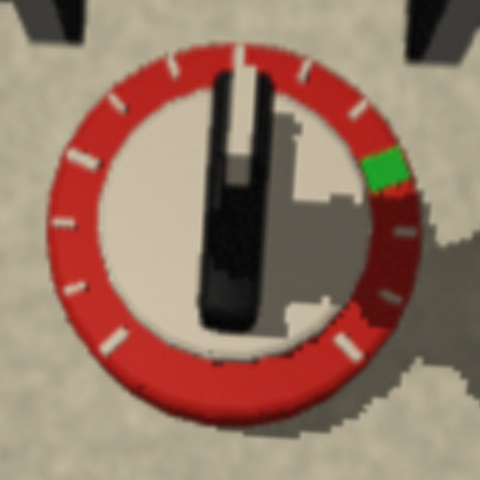

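I put the timer axis at about (0.4955, 0.185), the timer x direction at about -1.5°, and the pointer at about -3.7°. That makes the dial about 2.39, so it needs about 2.32 rad clockwise. I'll descend astride the bar.

Emit:
move_arm(motion="0.0015 0 -0.03 -0.01; 0.0015 0 -0.06 -0.01; 0.0015 0 -0.085 -0.01; 0.0015 0 -0.1 -0.01; 0.0015 0 -0.107 -0.01; 0.0015 0 -0.107 -0.01", grip=0.4, force=30)

```text
clock: 2.15
position: [0.4961, 0.1842, 0.0545]
ee_rot: [-0.484, 0.516, 0.484, 0.516]
ft_force: [0.2, -0.2, 0.6]
grip_width: 0.405
```

```bash
cat > look.py <<'E'
import sys
from h import *
n=sys.argv[1]
o=get_obs()
i=camera_info('wrist');p,d=camera('wrist');cv2.imwrite(f'pics/{n}.png',cv2.resize(p[:,:],None,fx=1.5,fy=1.5)[:,:,::-1])
M=R.from_quat(o['ee_rot']).as_matrix()
print(o['clock'],'q',o['joint_pos'].round(2),'p',o['position'].round(4),'F',o['ft_force'].round(1),'T',o['torque'].round(3),'g',o['grip_width'])
print('jaw',np.degrees(np.arctan2(M[1,2],M[0,2])),'tilt',M[:2,0].round(4))
np.save(n+'.npy',p)
E
python3 look.py w2
```

```text
2.15 q [-0.6   0.3   0.17  1.91 -0.06  0.94  1.12] p [0.4961 0.1842 0.0545] F [ 0.2 -0.2  0.6] T [ 0.027 -0.067  0.008] g 0.40475032507604014
jaw 86.3665506332926 tilt [0.0001 0.0002]
```

View pics/w2.png

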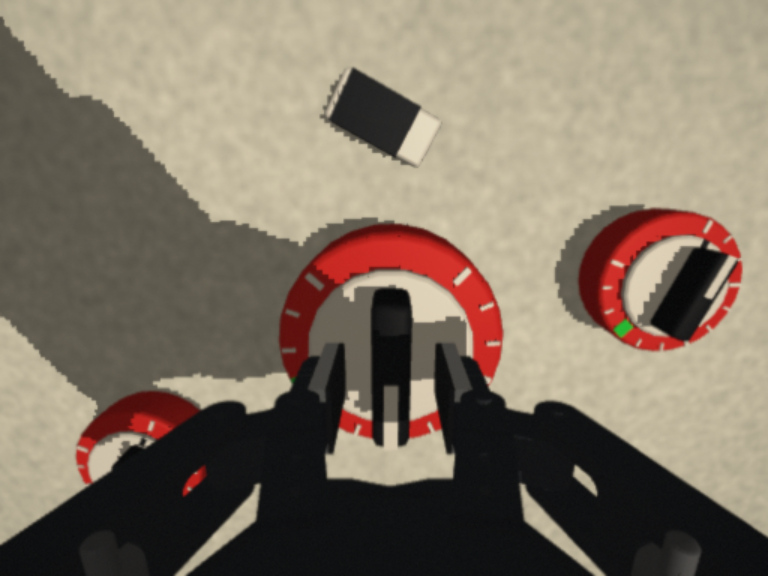

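The fingers straddle the bar at columns 371-411. Their inner faces are at about 337 and 443, so it is centred within about 1 mm. I'll close.

Emit:
move_arm(motion="0 0 0 0; 0 0 0 0; 0 0 0 0; 0 0 0 0", grip=0.1, force=30)

```text
clock: 2.7
position: [0.4965, 0.1843, 0.0551]
ee_rot: [-0.484, 0.515, 0.484, 0.516]
ft_force: [-1.3, 0.5, 6.4]
grip_width: 0.156
```

```bash
python3 look.py w3
```

```text
2.7 q [-0.59  0.3   0.17  1.91 -0.06  0.94  1.12] p [0.4965 0.1843 0.0551] F [-1.3  0.5  6.4] T [ 0.151  0.235 -0.061] g 0.1555855785990166
jaw 86.35536810101142 tilt [0.0012 0.001 ]
```

View pics/w3.png

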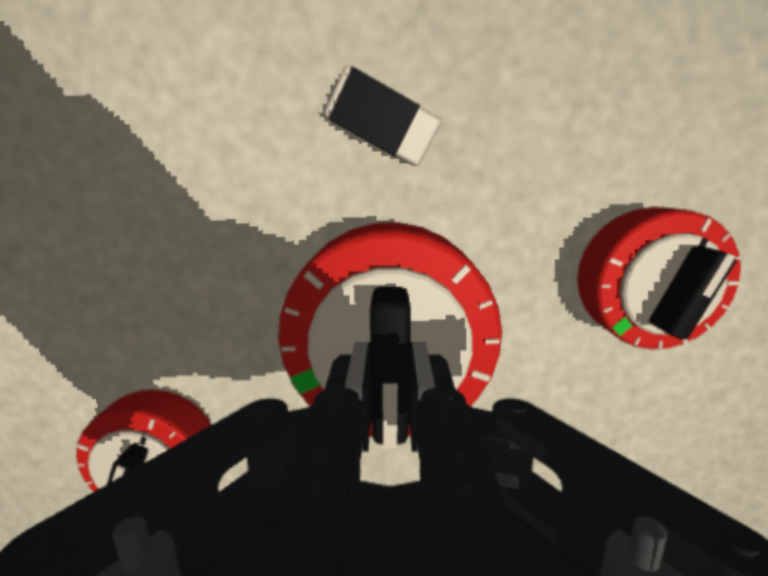

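Gripped at 13.2 mm, and the swing of the pads already gives 6.4 N down. I'll press more, in small steps.

Emit:
move_arm(motion="0 0 -0.0006 0; 0 0 -0.0006 0; 0 0 -0.0006 0")

```text
clock: 3.12
position: [0.4966, 0.1843, 0.055]
ee_rot: [-0.484, 0.515, 0.484, 0.516]
ft_force: [-3.9, 0.1, 12.0]
grip_width: 0.152
```

```bash
cat > st.py <<'E'
from h import *
o=get_obs()
M=R.from_quat(o['ee_rot']).as_matrix()
print(o['clock'],'q',o['joint_pos'].round(2),'p',o['position'].round(4),'F',o['ft_force'].round(1),'T',o['torque'].round(3),'g',o['grip_width'].round(3) if hasattr(o['grip_width'],'round') else o['grip_width'])
print('jaw',np.degrees(np.arctan2(M[1,2],M[0,2])),'tilt',M[:2,0].round(4))
E
python3 st.py
```

```text
3.125 q [-0.59  0.3   0.17  1.91 -0.06  0.94  1.12] p [0.4966 0.1843 0.055 ] F [-3.9  0.1 12. ] T [-0.056  0.792 -0.054] g 0.15197130582791227
jaw 86.3491205438689 tilt [0.0012 0.0012]
```

Emit:
move_arm(motion="-0.0005 0 -0.0005 0; -0.0005 0 -0.0005 0; -0.0005 0 -0.0005 0")

```text
clock: 3.5
position: [0.4966, 0.1843, 0.055]
ee_rot: [-0.484, 0.515, 0.484, 0.517]
ft_force: [-3.0, -0.5, 16.5]
grip_width: 0.153
```

```bash
python3 st.py
```

```text
3.5 q [-0.59  0.3   0.17  1.91 -0.06  0.93  1.12] p [0.4966 0.1843 0.055 ] F [-3.  -0.5 16.5] T [-0.203  0.805 -0.06 ] g 0.15289854859829774
jaw 86.3412879727676 tilt [0.0022 0.0014]
```

Emit:
move_arm(motion="-0.0008 0 0 0; -0.0008 0 0 0; -0.0008 0 0 0")

```text
clock: 3.88
position: [0.4965, 0.1843, 0.055]
ee_rot: [-0.484, 0.514, 0.483, 0.517]
ft_force: [0.6, 0.4, 11.6]
grip_width: 0.154
```

```bash
python3 st.py
```

```text
3.875 q [-0.6   0.3   0.18  1.91 -0.06  0.93  1.12] p [0.4965 0.1843 0.055 ] F [ 0.6  0.4 11.6] T [-0.059  0.012  0.002] g 0.15416504320944283
jaw 86.33226336205064 tilt [0.0037 0.0017]
```

Emit:
move_arm(motion="-0.0004 0 -0.0008 0; -0.0004 0 -0.0008 0; -0.0004 0 -0.0008 0")

```text
clock: 4.25
position: [0.4965, 0.1843, 0.055]
ee_rot: [-0.484, 0.514, 0.483, 0.517]
ft_force: [-1.1, -0.5, 21.1]
grip_width: 0.154
```

```bash
python3 st.py
```

```text
4.25 q [-0.6   0.3   0.18  1.92 -0.06  0.93  1.12] p [0.4965 0.1843 0.055 ] F [-1.1 -0.5 21.1] T [-0.43   0.401  0.021] g 0.15375357844317641
jaw 86.32118873220348 tilt [0.0044 0.002 ]
```

Emit:
move_arm(motion="0 0 0.0003 0; 0 0 0.0003 -0.05; 0 0 0.0003 -0.1; 0 0 0.0003 -0.15; 0 0 0.0003 -0.2; 0 0 0.0003 -0.2")

```text
clock: 5.0
position: [0.4965, 0.1841, 0.055]
ee_rot: [-0.43, 0.56, 0.429, 0.563]
ft_force: [-0.2, -2.1, 17.3]
grip_width: 0.154
```

```bash
python3 st.py
```

```text
5.0 q [-0.62  0.3   0.21  1.92 -0.07  0.93  0.92] p [0.4965 0.1841 0.055 ] F [-0.2 -2.1 17.3] T [-0.484  0.186  0.004] g 0.15443732233072652
jaw 74.82646607946084 tilt [0.0043 0.0016]
```

```bash
python3 look.py w4
```

```text
5.0 q [-0.62  0.3   0.21  1.92 -0.07  0.93  0.92] p [0.4965 0.1841 0.055 ] F [-0.2 -2.1 17.3] T [-0.484  0.186  0.004] g 0.15443732233072652
jaw 74.82646607946084 tilt [0.0043 0.0016]
```

View pics/w4.png

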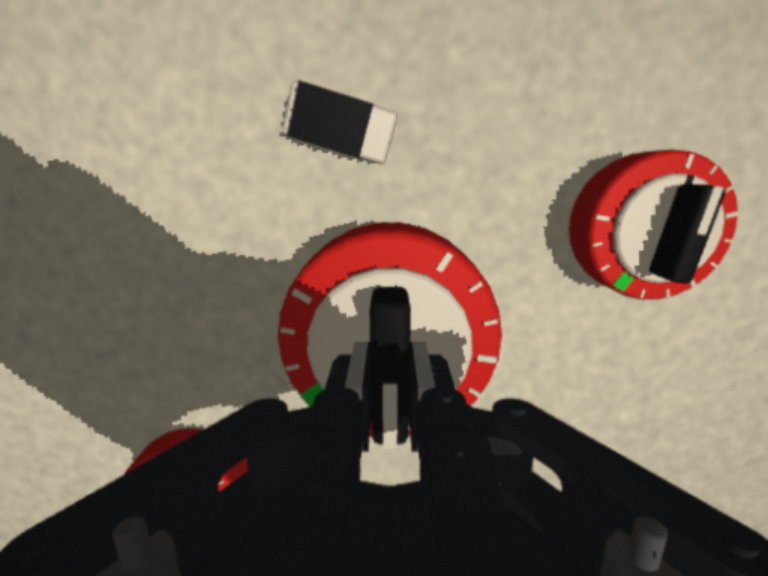

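The ticks turned in the image together with the eraser, so the case stood still and the knob turned. I'll carry on.

Emit:
move_arm(motion="0 -0.0003 0 -0.06; 0 -0.0003 0 -0.13; 0 -0.0003 0 -0.2; 0 -0.0003 0 -0.27; 0 -0.0003 0 -0.34; 0 -0.0003 0 -0.4; 0 -0.0003 0 -0.4")

```text
clock: 5.92
position: [0.4962, 0.1837, 0.055]
ee_rot: [-0.309, 0.634, 0.309, 0.637]
ft_force: [-2.0, -2.5, 18.1]
grip_width: 0.158
```

```bash
python3 st.py
```

```text
5.925 q [-0.68  0.3   0.27  1.92 -0.1   0.93  0.54] p [0.4962 0.1837 0.055 ] F [-2.  -2.5 18.1] T [-0.605  0.492 -0.039] g 0.15785714567974812
jaw 51.89126578634085 tilt [0.0037 0.0014]
```

Emit:
move_arm(motion="-0.0002 -0.0003 -0.0002 -0.06; -0.0004 -0.0006 -0.0002 -0.13; -0.0004 -0.0006 -0.0002 -0.2; -0.0004 -0.0006 -0.0002 -0.27; -0.0004 -0.0006 -0.0002 -0.34; -0.0004 -0.0006 -0.0002 -0.4; -0.0004 -0.0006 -0.0002 -0.4")

```text
clock: 6.8
position: [0.4958, 0.1834, 0.055]
ee_rot: [-0.177, 0.683, 0.177, 0.686]
ft_force: [-3.0, -1.9, 20.8]
grip_width: 0.153
```

```bash
python3 st.py
```

```text
6.8 q [-0.73  0.3   0.33  1.92 -0.12  0.93  0.16] p [0.4958 0.1834 0.055 ] F [-3.  -1.9 20.8] T [-0.509  0.67  -0.055] g 0.153352685021483
jaw 28.984895176577197 tilt [0.0037 0.0019]
```

Emit:
move_arm(motion="-0.0004 -0.0003 0 -0.06; -0.0008 -0.0006 0 -0.13; -0.0008 -0.0006 0 -0.2; -0.0008 -0.0006 0 -0.27; -0.0008 -0.0006 0 -0.34; -0.0008 -0.0006 0 -0.4; -0.0008 -0.0006 0 -0.4")

```text
clock: 7.68
position: [0.4953, 0.1832, 0.055]
ee_rot: [-0.037, 0.704, 0.038, 0.708]
ft_force: [-1.0, 0.4, 19.3]
grip_width: 0.153
```

```bash
python3 look.py w5
```

```text
7.675 q [-0.79  0.3   0.4   1.93 -0.14  0.93 -0.21] p [0.4953 0.1832 0.055 ] F [-1.   0.4 19.3] T [-0.18   0.418 -0.073] g 0.15331119527459022
jaw 6.080186402277271 tilt [0.0045 0.0025]
```

View pics/w5.png

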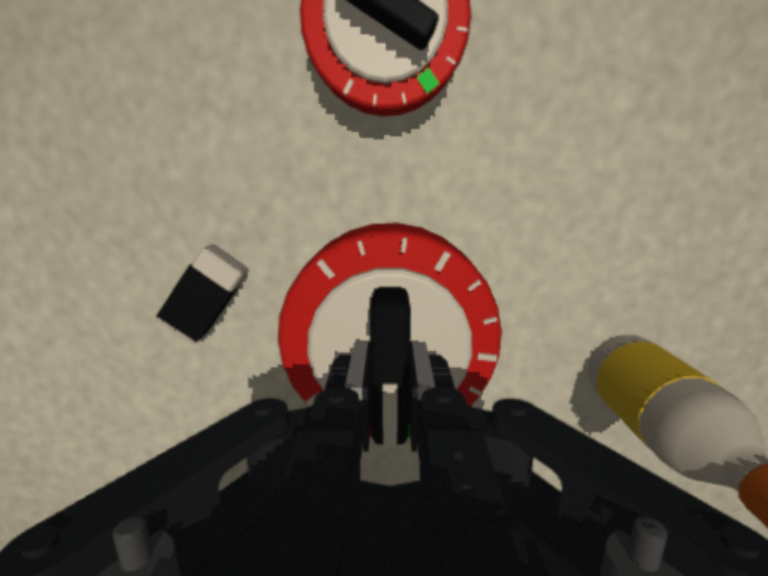

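The pointer is now beside the green mark, and the 0, 15 and 30 ticks are at (325,268), (442,260) and (487,357). I'll check from these that the case hasn't turned.

```bash
cat > ticks.py <<'E'
from h import *
import sys
def circ3(P):
    A=np.c_[2*P,np.ones(len(P))];b=(P**2).sum(1);s=np.linalg.lstsq(A,b,rcond=None)[0];return s[:2]
def go(i,T):
    W={k:onz(i,np.array(v)/1.5-.17,.04)[:2] for k,v in T.items()}
    c=circ3(np.array(list(W.values())));print('centre3',c)
    for k,w in W.items():
        d=w-np.array([.4955,.185]);print(k,w.round(4),(np.degrees(np.arctan2(d[1],d[0]))-(135-4.5*k)).round(1))
E
python3 - <<'E'
from ticks import *
go(camera_info('wrist'),{0:(325,268),15:(442,260),30:(487,357),5:(362,247),10:(404,244)})
E
```

```text
centre3 [0.49721105 0.18606137]
0 [0.4682 0.2153] -2.9
15 [0.5139 0.2234] -3.2
30 [0.5389 0.1839] -1.5
5 [0.482  0.2252] -4.0
10 [0.4982 0.2281] -3.7
```

The case angle is still about -1.7° (was -1.5°), so it has held. I'll continue.

Emit:
move_arm(motion="-0.0003 0 0 -0.06; -0.0005 0 0 -0.13; -0.0005 0.0002 0 -0.2; -0.0005 0.0002 0 -0.27; -0.0005 0.0003 0 -0.34; -0.0005 0.0003 0 -0.4; -0.0005 0.0003 0 -0.4")

```text
clock: 8.6
position: [0.4948, 0.1833, 0.055]
ee_rot: [0.105, 0.698, -0.103, 0.701]
ft_force: [-1.4, -1.6, 19.8]
grip_width: 0.154
```

```bash
python3 st.py
```

```text
8.6 q [-0.84  0.31  0.46  1.93 -0.17  0.93 -0.59] p [0.4948 0.1833 0.055 ] F [-1.4 -1.6 19.8] T [-0.214  0.462 -0.021] g 0.15421271912534834
jaw -16.845997997180703 tilt [0.0043 0.0023]
```

Emit:
move_arm(motion="-0.0003 -0.0003 0 -0.06; -0.0004 -0.0003 0 -0.12; -0.0004 -0.0002 0 -0.18; -0.0004 -0.0002 0 -0.24; -0.0004 -0.0001 0 -0.3; -0.0004 -0.0001 0 -0.36; -0.0004 -0.0001 0 -0.4; -0.0004 -0.0001 0 -0.4")

```text
clock: 9.6
position: [0.4944, 0.1836, 0.055]
ee_rot: [0.242, 0.664, -0.239, 0.666]
ft_force: [-0.8, 0.6, 20.4]
grip_width: 0.152
```

```bash
python3 st.py
```

```text
9.6 q [-0.9   0.32  0.53  1.94 -0.2   0.93 -0.97] p [0.4944 0.1836 0.055 ] F [-0.8  0.6 20.4] T [0.041 0.453 0.005] g 0.15190845943789963
jaw -39.7312570838373 tilt [0.0042 0.0027]
```

Emit:
move_arm(motion="0 0 0 -0.03; 0 0 0 -0.06")

```text
clock: 9.85
position: [0.4944, 0.1836, 0.055]
ee_rot: [0.262, 0.656, -0.259, 0.658]
ft_force: [-1.1, 0.4, 20.9]
grip_width: 0.153
```

```bash
python3 st.py
```

```text
9.85 q [-0.91  0.32  0.54  1.94 -0.2   0.93 -1.02] p [0.4944 0.1836 0.055 ] F [-1.1  0.4 20.9] T [0.055 0.461 0.219] g 0.15297839040038247
jaw -43.184471832776545 tilt [0.0042 0.0028]
```

While turning, Tz reads 0.22 N m, which matches the knob friction. I'll creep to the stop and watch Tz.

Emit:
move_arm(motion="0 0 0 -0.02")

```text
clock: 9.98
position: [0.4943, 0.1836, 0.055]
ee_rot: [0.268, 0.654, -0.265, 0.656]
ft_force: [-2.9, -0.1, 20.5]
grip_width: 0.156
```

```bash
python3 st.py
```

```text
9.975 q [-0.92  0.32  0.55  1.94 -0.21  0.93 -1.04] p [0.4943 0.1836 0.055 ] F [-2.9 -0.1 20.5] T [0.01  0.503 0.165] g 0.15587146203014304
jaw -44.3148910081679 tilt [0.0041 0.0028]
```

Emit:
move_arm(motion="0 0 0 -0.015")

```text
clock: 10.1
position: [0.4943, 0.1836, 0.055]
ee_rot: [0.273, 0.652, -0.27, 0.654]
ft_force: [-2.0, -0.2, 20.6]
grip_width: 0.153
```

```bash
python3 st.py
```

```text
10.1 q [-0.92  0.32  0.55  1.94 -0.21  0.93 -1.06] p [0.4943 0.1836 0.055 ] F [-2.  -0.2 20.6] T [0.078 0.498 0.163] g 0.15347144284657527
jaw -45.15750201717301 tilt [0.0041 0.0027]
```

Emit:
move_arm(motion="0 0 0 -0.015")

```text
clock: 10.22
position: [0.4943, 0.1836, 0.055]
ee_rot: [0.278, 0.65, -0.275, 0.652]
ft_force: [-1.4, 0.1, 20.7]
grip_width: 0.155
```

```bash
python3 st.py
```

```text
10.225 q [-0.92  0.32  0.55  1.94 -0.21  0.93 -1.07] p [0.4943 0.1836 0.055 ] F [-1.4  0.1 20.7] T [0.084 0.536 0.149] g 0.15531980835180595
jaw -46.01634413798306 tilt [0.004  0.0028]
```

Emit:
move_arm(motion="0 0 0 -0.015")

```text
clock: 10.35
position: [0.4943, 0.1836, 0.055]
ee_rot: [0.283, 0.648, -0.28, 0.65]
ft_force: [-2.1, -0.1, 20.9]
grip_width: 0.152
```

```bash
python3 st.py
```

```text
10.35 q [-0.92  0.32  0.55  1.94 -0.21  0.93 -1.08] p [0.4943 0.1836 0.055 ] F [-2.1 -0.1 20.9] T [0.048 0.517 0.369] g 0.15194125306034045
jaw -46.872527567947 tilt [0.004  0.0028]
```

Emit:
move_arm(motion="0 0 0 0")

```text
clock: 10.48
position: [0.4943, 0.1837, 0.055]
ee_rot: [0.283, 0.648, -0.28, 0.65]
ft_force: [-1.9, 0.1, 20.3]
grip_width: 0.152
```

```bash
python3 look.py w6; python3 st.py
```

```text
10.475 q [-0.92  0.32  0.55  1.94 -0.21  0.93 -1.08] p [0.4943 0.1837 0.055 ] F [-1.9  0.1 20.3] T [0.028 0.582 0.273] g 0.15201341189524725
jaw -46.84821798383257 tilt [0.004  0.0027]
10.525 q [-0.92  0.32  0.55  1.94 -0.21  0.93 -1.08] p [0.4943 0.1836 0.055 ] F [-0.3 -0.3 19.9] T [0.017 0.526 0.293] g 0.15335650242548737
jaw -46.8423708886645 tilt [0.004  0.0027]
```

View pics/w6.png

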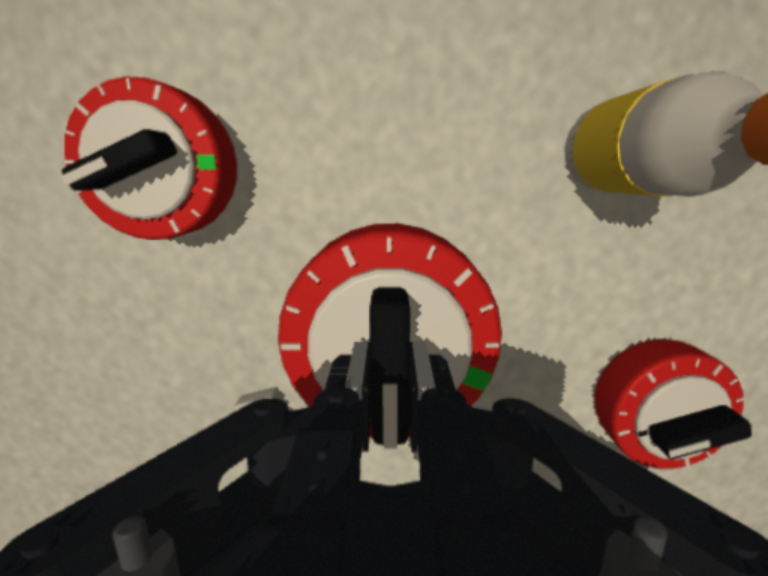

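```bash
python3 - <<'E'
from ticks import *
go(camera_info('wrist'),{0:(290,347),15:(348,256),20:(389,244),30:(463,277),45:(477,378),40:(492,346)})
E
```

```text
centre3 [0.49740249 0.18531599]
0 [0.4677 0.2151] -2.3
15 [0.5135 0.2231] -2.9
20 [0.5281 0.2145] -2.8
30 [0.5386 0.1838] -1.6
45 [0.5116 0.1471] 0.5
40 [0.5262 0.1534] -0.9
```

Emit:
move_arm(motion="0 0 0 -0.008")

```text
clock: 10.65
position: [0.4943, 0.1837, 0.055]
ee_rot: [0.285, 0.647, -0.282, 0.649]
ft_force: [-1.3, 0.8, 20.8]
grip_width: 0.152
```

```bash
python3 st.py
```

```text
10.65 q [-0.92  0.32  0.56  1.94 -0.21  0.93 -1.09] p [0.4943 0.1837 0.055 ] F [-1.3  0.8 20.8] T [0.024 0.502 0.417] g 0.152417033037715
jaw -47.289064166425305 tilt [0.0041 0.0027]
```

The torque climbs to 0.42 N m with almost no further turn, so this is the stop. The ticks are still within 0.5 mm of where they were. Now back 15 minutes, about 1.19 rad counter-clockwise, in steps.

Emit:
move_arm(motion="0 0 0 0.03; 0.0001 0 0 0.08; 0.0002 0 0 0.14; 0.0003 0 0 0.21; 0.0003 0 0 0.28; 0.0004 0.0001 0 0.34; 0.0004 0.0001 0 0.4; 0.0004 0.0001 0 0.4")

```text
clock: 11.65
position: [0.4947, 0.1834, 0.055]
ee_rot: [0.151, 0.69, -0.148, 0.692]
ft_force: [-1.8, -0.3, 20.4]
grip_width: 0.151
```

```bash
python3 st.py
```

```text
11.65 q [-0.86  0.31  0.48  1.93 -0.18  0.93 -0.72] p [0.4947 0.1834 0.055 ] F [-1.8 -0.3 20.4] T [-0.167  0.664 -0.023] g 0.15087750488203852
jaw -24.385560857716225 tilt [0.0039 0.0026]
```

Emit:
move_arm(motion="0 0 0 0.06; 0 0 0 0.13; 0.0001 -0.0001 0 0.2; 0.0002 -0.0001 0 0.27; 0.0002 -0.0001 0 0.34; 0.0003 -0.0001 0 0.4; 0.0003 -0.0001 0 0.4")

```text
clock: 12.52
position: [0.4952, 0.1832, 0.055]
ee_rot: [0.01, 0.706, -0.008, 0.709]
ft_force: [-0.9, -0.6, 19.4]
grip_width: 0.155
```

```bash
python3 st.py
```

```text
12.525 q [-0.8   0.31  0.42  1.93 -0.15  0.93 -0.34] p [0.4952 0.1832 0.055 ] F [-0.9 -0.6 19.4] T [-0.197  0.329  0.035] g 0.15543227862759487
jaw -1.4669988923710728 tilt [0.0044 0.0025]
```

Emit:
move_arm(motion="0.0001 0 0 0.06; 0.0002 0.0001 0 0.13; 0.0003 0.0001 0 0.2; 0.0004 0.0002 0 0.27; 0.0005 0.0002 0 0.33; 0.0005 0.0003 0 0.37; 0.0005 0.0003 0 0.385; 0.0005 0.0003 0 0.385")

```text
clock: 13.52
position: [0.4956, 0.1833, 0.055]
ee_rot: [-0.126, 0.694, 0.127, 0.697]
ft_force: [-1.0, -1.0, 19.3]
grip_width: 0.155
```

```bash
python3 look.py w7
```

```text
13.525 q [-0.75  0.3   0.35  1.93 -0.13  0.93  0.02] p [0.4956 0.1833 0.055 ] F [-1.  -1.  19.3] T [-0.334  0.358 -0.091] g 0.15477106103015545
jaw 20.539865872322416 tilt [0.0043 0.0022]
```

View pics/w7.png

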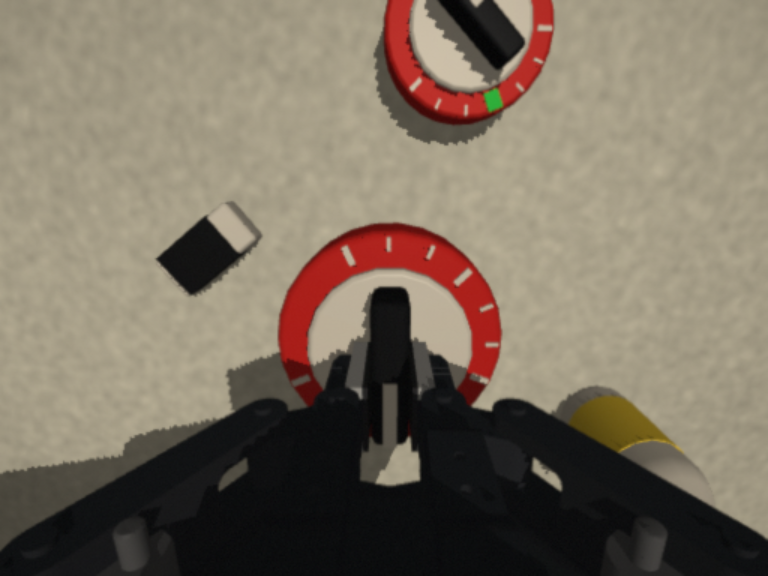

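In this picture the ticks at (348,256), (389,244) and (463,277) sit exactly where ticks three steps further on sat at the stop, which makes it 15 minutes back. I'll ease off, open and rise.

Emit:
move_arm(motion="-0.0002 -0.0002 0.0005 0.003; -0.0002 -0.0002 0.0009 0.003; -0.0002 -0.0002 0.0009 0.003")

```text
clock: 13.95
position: [0.4953, 0.1833, 0.0551]
ee_rot: [-0.127, 0.694, 0.128, 0.697]
ft_force: [4.1, 1.1, 8.6]
grip_width: 0.155
```

```bash
python3 st.py
```

```text
13.95 q [-0.75  0.3   0.35  1.93 -0.13  0.93  0.03] p [0.4953 0.1833 0.0551] F [4.1 1.1 8.6] T [ 0.092 -0.581 -0.082] g 0.15522427784377857
jaw 20.719164115790623 tilt [0.0044 0.002 ]
```

Emit:
move_arm(motion="0.0005 0.0001 0 0; 0.0007 0.0002 0 0; 0.0007 0.0002 0 0")

```text
clock: 14.32
position: [0.4955, 0.1833, 0.055]
ee_rot: [-0.127, 0.694, 0.128, 0.697]
ft_force: [0.3, -0.3, 13.3]
grip_width: 0.152
```

```bash
python3 st.py
```

```text
14.325 q [-0.75  0.3   0.35  1.93 -0.13  0.93  0.03] p [0.4955 0.1833 0.055 ] F [ 0.3 -0.3 13.3] T [-0.064  0.103 -0.103] g 0.1523249781556329
jaw 20.714432585187865 tilt [0.0032 0.0017]
```

Side force is near zero with 13 N down, so I'll release here.

Emit:
move_arm(motion="0 0 0 0; 0 0 0 0; 0 0 0 0; 0 0 0.0 0", grip=0.4)

```text
clock: 14.82
position: [0.4938, 0.1827, 0.0533]
ee_rot: [-0.127, 0.696, 0.127, 0.695]
ft_force: [0.7, -0.0, -0.0]
grip_width: 0.401
```

```bash
python3 st.py
```

```text
14.825 q [-0.75  0.3   0.35  1.93 -0.13  0.93  0.03] p [0.4938 0.1827 0.0533] F [ 0.7 -0.  -0. ] T [ 0.026 -0.029  0.013] g 0.4007207139380575
jaw 20.74262826269963 tilt [-0.0002 -0.0002]
```

Emit:
move_arm(motion="0 0 0.01 0; 0 0 0.03 0; 0 0 0.06 0; 0 0 0.1 0; 0 0 0.12 0; 0 0 0.12 0; 0 0 0.12 0")

```text
clock: 15.7
position: [0.4935, 0.1827, 0.1728]
ee_rot: [-0.127, 0.696, 0.127, 0.695]
ft_force: [0.8, -0.5, 0.5]
grip_width: 0.399
```

```bash
python3 look.py w8; python3 - <<'E'
from h import *
import pickle
i=camera_info('wrist');p=np.load('w8.npy')
def rect(z,c=(.4955,.185),h=.06,n=480):
    xs=np.linspace(c[0]+h,c[0]-h,n);ys=np.linspace(c[1]+h,c[1]-h,n)
    mx=np.zeros((n,n),np.float32);my=mx.copy()
    for a,x in enumerate(xs):
        for b,y in enumerate(ys): mx[a,b],my[a,b]=proj(i,[x,y,z])
    return cv2.remap(p,mx,my,cv2.INTER_CUBIC)
cv2.imwrite('pics/r8.png',np.hstack([rect(.07,n=390),rect(.04,n=390)])[:,:,::-1])
E
```

```text
15.7 q [-0.78  0.16  0.37  1.82 -0.06  1.18 -0.03] p [0.4935 0.1827 0.1728] F [ 0.8 -0.5  0.5] T [ 0.023 -0.011  0.08 ] g 0.398751133245939
jaw 20.74535002682236 tilt [-0.0008 -0.0003]
```

View pics/w8.png

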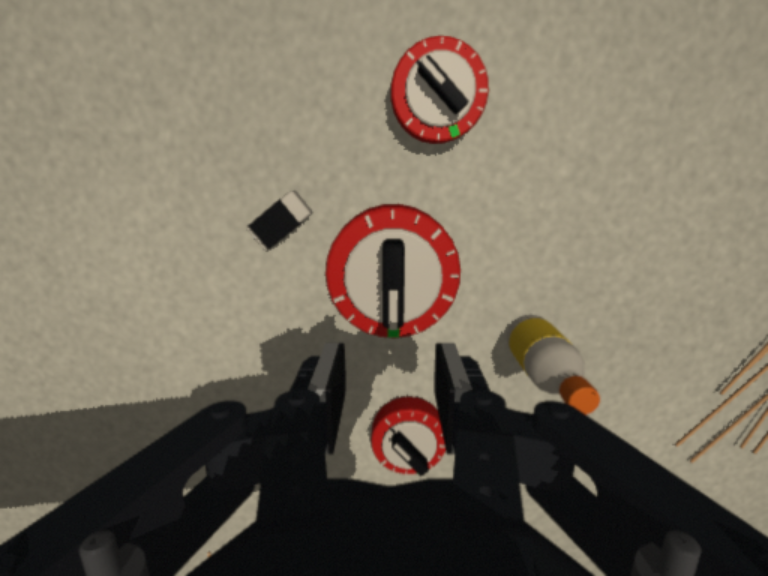

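View pics/r8.png

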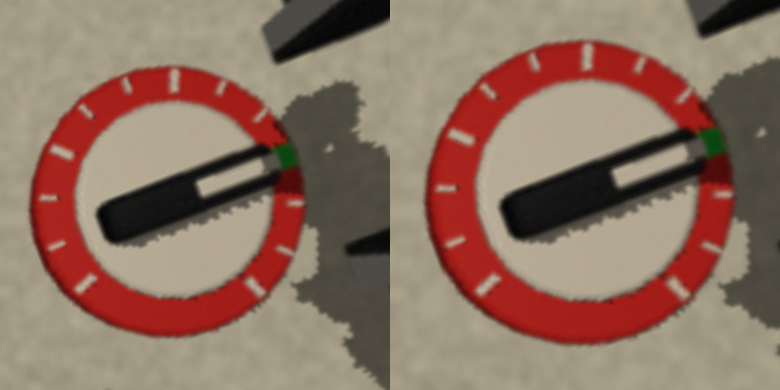

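The pointer lies on the green mark in both rectified halves, and the case looks unmoved. I'll measure the angle numerically, using the top view as well.

```bash
python3 - <<'E'
from h import *
def go(i,p,c0):
  for z in (.07,.04):
    h=.06;n=480
    xs=np.linspace(c0[0]+h,c0[0]-h,n);ys=np.linspace(c0[1]+h,c0[1]-h,n)
    mx=np.zeros((n,n),np.float32);my=mx.copy()
    for a,x in enumerate(xs):
        for b,y in enumerate(ys): mx[a,b],my[a,b]=proj(i,[x,y,z])
    r=cv2.remap(p,mx,my,cv2.INTER_CUBIC);hsv=cv2.cvtColor(r,cv2.COLOR_RGB2HSV)
    g=(hsv[...,0]>45)&(hsv[...,0]<80)&(hsv[...,1]>120)
    yy,xx=np.nonzero(g)
    gx,gy=xs[yy].mean(),ys[xx].mean()
    if z==.04: print('green',gx,gy,np.degrees(np.arctan2(gy-c0[1],gx-c0[0])))
    if z==.07:
      m=np.zeros((n,n),np.uint8);cv2.circle(m,(240,250),125,1,-1)
      d=((hsv[...,2]<55)&(m>0)).astype(np.uint8)
      cs,_=cv2.findContours(d,cv2.RETR_EXTERNAL,cv2.CHAIN_APPROX_NONE);c=max(cs,key=cv2.contourArea)
      v=cv2.fitLine(c.astype(np.float32),cv2.DIST_L2,0,.01,.01).ravel();print('area',cv2.contourArea(c),'rect',cv2.minAreaRect(c),'fitline',np.degrees(np.arctan2(-v[0],-v[1])))
    else:
      red=(((hsv[...,0]<8)|(hsv[...,0]>172))&(hsv[...,1]>120)&(hsv[...,2]>50)).astype(np.uint8)
      c=max(cv2.findContours(red,cv2.RETR_EXTERNAL,cv2.CHAIN_APPROX_NONE)[0],key=cv2.contourArea)
      (u,v),rr=cv2.minEnclosingCircle(c);print('case',xs[int(v)],ys[int(u)],rr/4)
go(camera_info('wrist'),np.load('w8.npy'),(.4955,.185))
p=camera('top')[0];np.save('top2.npy',p);cv2.imwrite('pics/top2.png',p[:,:,::-1])
E
```

```text
area 8970.0 rect ((238.55484008789062, 236.47946166992188), (53.955970764160156, 243.2115020751953), 69.44395446777344) fitline -69.79467
green 0.5119729086760209 0.1454171724037481 -67.4047280038842
case 0.4958757828810021 0.18662839248434238 47.814292907714844
```

View pics/top2.png

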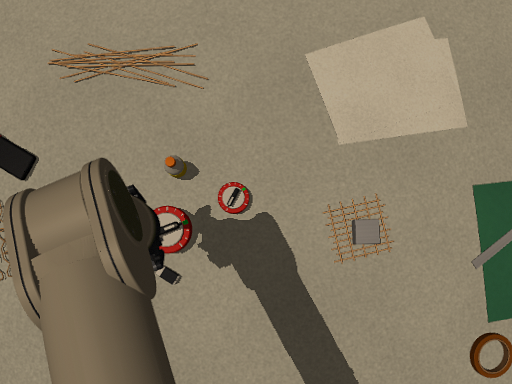

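```bash
python3 -c "
from workcell import *
print(hand_in())"
```

```text
the job is handed in; nothing more can be done
None
```

The red timer is wound to its stop, turned back to 45 minutes and released, and the job is handed in at about 16 s of the 64 s allowed.

**Turning:** I gripped the bar and turned it about 2.33 rad clockwise. At the stop the torque rose from about 0.2 to 0.42 N m with almost no further turn. Then I turned back about 1.19 rad. I held 17–21 N down while turning and eased to 13 N before opening. With the timer's weight, the total stayed under about 24 N in every reading I took.

**Last checks:**
- **Pointer:** it lies on the green mark. I measured it at -69.4° to -69.8° against about -69.0° expected, an error of about 0.1 to 0.2 minute.
- **Case:** the ticks stayed within about 0.5 mm while I wound to the stop. After release the case angle was -1° to -2.5° by eye, against -1.5° at the start. The camera calibration limits the centre check to about 1–2 mm.
- **Side force:** it briefly reached about 4 N while I eased the pressure before release. I corrected it before opening the gripper.
- **Surroundings:** the lattice, steel block, glue bottle and eraser look unmoved. The gripper is clear, about 12 cm higher than where it held the knob.

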